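Seat a turned lid on the sanding rest and hold it down

TASK

Pick up the pale wooden lid by its knob and slide it over the steel pin of the sanding rest until the hole hidden in its underside drops over the pin and it lies flat on the round plate. Then press it down until the sprung plate reaches its stop, and finish while still holding the lid down there with the gripper, ready for sanding. Leave the dark lid and the other things on the bench where they are.

Things in the scene. Friction and masses are not known exactly. Their poses are not given: they have to be found in the camera images.
- lid_pale: the pale turned wooden lid: a disc 110 mm across, 22 mm thick, with a round knob on top 34 mm across, 32 mm tall (22 to 54 mm above the underside). In the centre of its underside, unseen, a blind hole 14.8 mm across, 17 mm deep. 0.13 to 0.20 kg; yaw is free. Starts on the bench, knob up. Origin: centre of the underside (mouth of the hole); z up through the knob
- lid_dark: the dark brown lid of the same shape and size, to be left alone; it lies near the pale one and either may be on either side. Origin: centre of the underside
- fixture: the sanding rest, fixed to the bench: a grey-green square block 150 x 150 x 36 mm with a steel pin standing in its centre and, around the pin, a round sprung aluminium rest plate 92 mm across, 8 mm thick, with an 18 mm opening. Origin: centre of the block's underside, on the bench; z up
- pin_tip (a point): the top of the upright steel locating pin in the centre of the sanding rest: pin 12 mm across, its top 3.5 mm tapered to 7 mm; the tip is 61 mm above the bench, 7 mm above the unpressed rest plate. The pin does not move
- rest_top (a point): the centre of the rest plate's upper face, 54 mm above the bench unpressed and 46 mm when pressed to its stop; moves with the plate
- rest (a joint): how far the sprung rest plate has been pressed straight down, m: 0 at the top (start), 0.008 at the hard stop. The spring (about 0.9 N per mm) carries the lid's weight without sinking; reaching the stop takes about 8 to 11 N of push on the lid, and it springs back when released
- bowl: bystander, leave alone: small turned wooden bowl, 110 mm across, 50 mm high; origin under its centre
- glue: bystander, leave alone: yellow glue bottle, 56 mm across, 140 mm high, orange cap; origin under its centre
- block: bystander, leave alone: cork sanding block with red-brown abrasive underneath, 110 x 60 x 28 mm; origin under its centre
- brush: bystander, leave alone: flat paint brush lying down, wooden handle, about 200 mm long; origin under its middle
- billet: bystander, leave alone: pale rectangular wood billet, 160 x 55 x 50 mm; origin under its centre
- caliper: bystander, leave alone: steel caliper lying flat, 150 mm long, 6 mm thick; origin under the beam's centre

How it is judged:
On the way:
1. the pale lid has dropped over the pin and lies flat on the rest plate (horizontal distance between lid_pale and pin_tip below 0.003 m and z of lid_pale in the frame of rest_top between -0.002 and 0.002 m and angle between lid_pale's own z axis and vertical below 0.06 rad), for 0.1 s.
At the end, for the whole second after the job is handed in: the pale lid is over the pin (centre within 3 mm of it), flat on the rest plate (within 2 mm, tilt under 0.06 rad), the plate is pressed down more than 6.5 of its 8 mm, and the gripper's fingers hold it there (more than 4 N of contact), all still (all of step 1 and value of joint rest above 0.0065 m and contact force between the fingers and lid_pale above 4 N and linear speed of lid_pale below 0.02 m/s); the arm keeps its last pose, push and grip.
It fails at once if the dark lid or another loose thing on the bench was moved more than 30 mm (distance of any of lid_dark, bowl, glue, block, brush, billet, caliper from where it was at the start of the episode above 0.03 m).
It also fails if it takes over 42 s, if anything falls off the work surface, if the arm or the gripper's body presses on something with over 40 N, if the wrist force passes 120 N, or if a joint passes its speed limit or range.

ROBOT

A 7-joint arm with a two-finger parallel gripper is mounted at the origin on the work surface. World frame = base frame: x ahead of the robot, y to its left, z up, the work surface at z = 0. Lengths are in m, angles in rad, forces in N, time in s.
With the tool pointing down it reaches from about 0.35 to 0.9 m from the base axis. Payload 19.9 kg.
Tool frame: the origin (TCP) lies between the finger pads; the fingertips stand 22 mm ahead of it and the grasp point (between the pads) lies 3 mm ahead of it; z points along the fingers, y is the line along which they close (so a half turn about z gives the same grasp; the last joint's range is limited). The gripper opens to 85 mm and grips with 20 to 120 N. Pads are 22 mm wide; open, the fingers measure 114 mm over their backs; the gripper's body (76 mm by 85 mm) begins 54 mm behind the grasp point. The pads swing forward as they close: fully open they stand 13 mm farther back than shut.
Start: joints at [1.264, 0.417, -0.01, 1.614, 0.005, 1.111, -0.053], TCP at [0.164, -0.603, 0.253] pointing down, gripper open.
Joint ranges: [-2.81, 2.81], [-0.39, 2.02], [-1.27, 1.25], [0.06, 2.57], [-1.19, 4.33], [0.19, 2], [-2.82, 2.82]. Speed limits (rad/s): [1.89, 1.89, 2.39, 2.39, 3.01, 3.01, 3.01].

INTERFACE

Orientations are given as a unit quaternion [x, y, z, w].
In Python, from workcell import env gives the robot as it stands.
- The arm moves only by the tool jog_arm, called after "Call:" by a JSON object that holds its "fn" and its "kwargs". Schema: {"type":"object","properties":{"offsets":{"type":"array","items":{"type":"number"},"minItems":7,"maxItems":35},"squeeze":{"type":"number"},"only":{"type":"string"},"quiet":{"type":"boolean"},"lines":{"type":"string"}},"required":["offsets"],"additionalProperties":false}. offsets is one flat list of numbers that holds 1 to 5 rows one after another, with no inner brackets; each row has 7 numbers: the finger opening in m, then dx, dy, dz in shares of the most that a row can go, 1 being 50 mm, then a rotation vector rx, ry, rz in fractions of the full range, 1 being 2 pi rad; each row shifts and turns the commanded pose from where the row before left it, along the tool's axes as they then stand; what a row does not reach is not made up. A row lasts 1/10 s, in which the tool goes at most 0.05 m and 0.15 rad, less where a joint would pass 70% of its speed; a pose out of reach is approached as far as the arm can. The fingers move at their own pace and stop on an object; squeeze is the grip in N (left out, the last holds). Time passes only in rows, so rows that do not move let the fingers close. The tool returns the time, the measured TCP pose, the force, the opening and the grip force at its end. only (a regular expression) keeps the lines of the reply that match it, lines (a string "A,B") keeps lines A to B, and quiet returns only ok. No shift or turn number may pass 1 either way. Input that does not fit is refused with a message, and nothing moves.
- env.get_state(): the state, without advancing time (a new reading comes with each control period).
- env.get_image(name): name is "scene" or "top"; returns a dict with "pixels" (480x640x3 uint8, red, green, blue), "K" (3x3 intrinsics, pixels), "k1" (the pictures are not rectified: a ray, as slopes to the right and down, at radius r is drawn at 1 + k1 r^2 times it, then the intrinsics apply), "R" (3x3) and "t" (3): a world point X has camera coordinates R X + t. Camera axes: x right, y down, z forward; pixel columns grow to the right and rows downward; lengths in m; the calibration is good to about 2 mm. A picture is of the moment at which its call begins. There is no depth.
- env.sign_off(): hands the job in; it is judged then, once.
The state is a dict: "t": time; "q": joint angles; "dq": joint speeds; "joint_efforts": joint torques, N m; "tcp_pos": TCP position; "tcp_rot": TCP orientation; "ft_force": force on the tool from outside, world axes, zero at the start; "moment": the same for the moment, N m; "width": finger opening in m; "grip_force": force on a finger pad.
Only numpy, scipy, OpenCV 4.12 (cv2) and the standard library are available. Lean on these libraries where they do the work, as an engineer would, in place of code of your own. Each camera call takes 0.05 s, during which the arm holds its last target. There are 200 camera calls.

## Working session

There is one attempt and no reset: what is moved stays moved. The work goes in short steps, Python scripts to look and compute and a tool call to move; the robot and the scene stay as the last step left them, time stands still between calls to the robot, and variables do not carry over. Pictures are saved under pics/ and viewed, at most 10 in all, crops included, and the job is handed in when it is done.

```bash
ls; mkdir -p pics; python3 - <<'E'
from workcell import env
import cv2
for n in("scene","top"):
    d=env.get_image(n); cv2.imwrite(f"pics/{n}0.png",d["pixels"][:,:,::-1]); print(n,d["K"],d["k1"],d["R"],d["t"])
s=env.get_state(); print({k:s[k] for k in("t","tcp_pos","tcp_rot","width","ft_force")})
E
```

```text
pics
workcell.py
scene [[500.53764244   0.         316.71136942]
 [  0.         500.53764244 238.62069806]
 [  0.           0.           1.        ]] -0.010429753630139975 [[ 0.47120814  0.88191357  0.013833  ]
 [ 0.77030591 -0.40383524 -0.4935037 ]
 [-0.42964136  0.2431986  -0.86963368]] [-0.25976431 -0.3863103   1.48930194]
top [[499.21361275   0.         320.90330597]
 [  0.         499.21361275 246.21725554]
 [  0.           0.           1.        ]] -0.075671749678064 [[-0.00227247 -0.99996133  0.00849528]
 [-0.99222033  0.00119727 -0.12448846]
 [ 0.12447348 -0.00871209 -0.99218469]] [0.03316249 0.56456795 1.20648925]
{'t': 0.1, 'tcp_pos': array([ 0.16349087, -0.60295928,  0.25273465]), 'tcp_rot': array([ 9.91251213e-01,  1.31987690e-01, -9.77725740e-05, -5.22194068e-04]), 'width': 0.0852731685096742, 'ft_force': array([-0.257883  ,  0.11489428, -0.96312628])}
```

View pics/scene0.png

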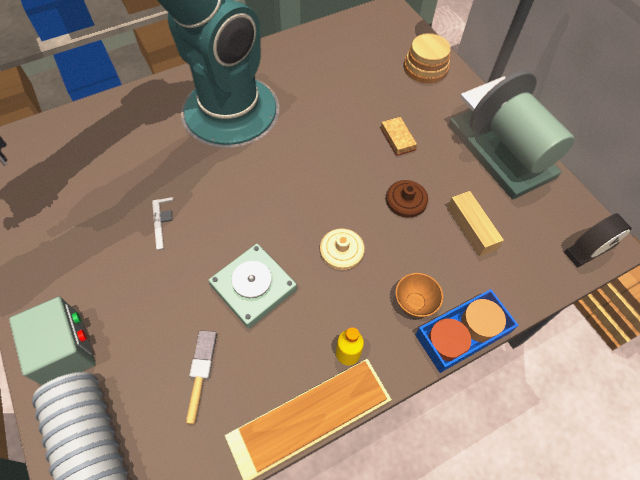

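View pics/top0.png

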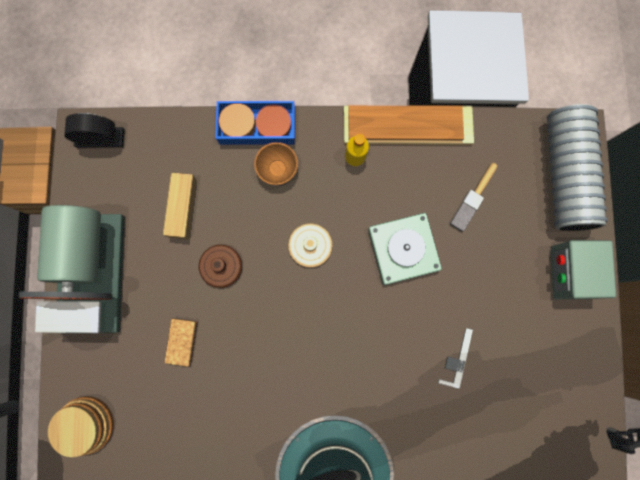

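The scene view shows the pale lid at about (342,248) and the fixture at (252,280). In the top view they are at (310,245) and (406,248). The dark lid is at (407,197) in the scene view and (220,266) in the top view. Next I'll zoom in on the pale lid and the pin in both views.

```bash
cat > h.py <<'E'
import numpy as np, cv2
from scipy.optimize import least_squares
def ray(d,uv):
    K,k=d["K"],d["k1"]
    p=cv2.undistortPoints(np.array([[uv]],float),K,np.array([k,0,0,0,0.]))[0,0]
    R,t=np.array(d["R"]),np.array(d["t"])
    v=R.T@np.array([p[0],p[1],1]); return -R.T@t, v/np.linalg.norm(v)
def plane(d,uv,z):
    c,v=ray(d,uv); return c+v*(z-c[2])/v[2]
def tri(d1,u1,d2,u2):
    A=[];b=[];L=[ray(d1,u1),ray(d2,u2)]
    for c,v in L:
        M=np.eye(3)-np.outer(v,v);A.append(M);b.append(M@c)
    X=np.linalg.lstsq(np.vstack(A),np.hstack(b),rcond=None)[0]
    return X,[np.linalg.norm(M@X-q) for M,q in zip(A,b)]
E
python3 - <<'E'
import cv2,numpy as np
a=cv2.imread("pics/scene0.png");b=cv2.imread("pics/top0.png")
def c(i,u,v,s=60,w=300): return cv2.resize(i[v-s//2:v+s//2,u-s//2:u+s//2],(w,w),interpolation=cv2.INTER_CUBIC)
cv2.imwrite("pics/m.png",np.vstack([np.hstack([c(a,342,245),c(a,252,280)]),np.hstack([c(b,310,245),c(b,406,248)])]))
E
```

```text
(no output)
```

View pics/m.png

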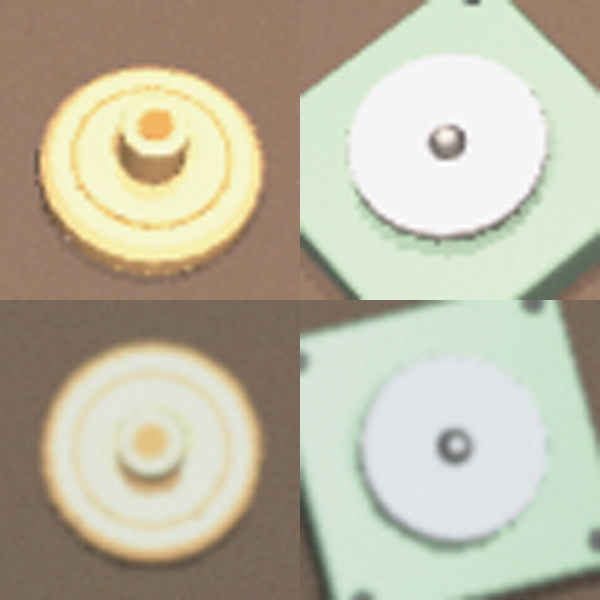

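The crops show the knob-top spot at about scene (343.0,239.6) and top (309.8,242.6). The pin tip is at about scene (251,277.8) and top (406.6,246.6). I'll refine these with masks and triangulate.

```bash
cat >> h.py <<'E'
def blob(m,near):
    n,l,s,c=cv2.connectedComponentsWithStats(m.astype(np.uint8))
    ok=[i for i in range(1,n) if s[i,4]>15]
    i=min(ok,key=lambda i:np.hypot(*(c[i]-near)));return l==i,c[i],s[i,4]
def ell(m):
    cs,_=cv2.findContours(m.astype(np.uint8),cv2.RETR_EXTERNAL,cv2.CHAIN_APPROX_NONE)
    return cv2.fitEllipse(max(cs,key=len))
E
python3 - <<'E'
from h import *; from workcell import env
D={n:env.get_image(n) for n in("scene","top")}
lid={"scene":(342,245),"top":(310,245)};pin={"scene":(251,278),"top":(406.6,246.6)};spot={"scene":(343,239.6),"top":(309.8,242.6)}
S={};P={};L={};PL={}
for n,d in D.items():
    im=d["pixels"];f=im.astype(int);hsv=cv2.cvtColor(im,cv2.COLOR_RGB2HSV).astype(int)
    yy,xx=np.mgrid[:480,:640]
    win=lambda c,r:np.hypot(xx-c[0],yy-c[1])<r
    # spot: saturated vs. surroundings
    w=win(spot[n],4.5); wt=np.clip(hsv[...,1]-(hsv[...,1][win(spot[n],7)].min()+25),0,None)*w
    S[n]=np.array([(wt*xx).sum(),(wt*yy).sum()])/wt.sum()
    w=win(pin[n],6); wt=np.clip(200-hsv[...,2],0,None)*w
    P[n]=np.array([(wt*xx).sum(),(wt*yy).sum()])/wt.sum()
    m=(hsv[...,2]>135)&win(lid[n],32); m=blob(m,lid[n])[0]; L[n]=ell(m)
    g=(f[...,1]-f[...,0]); m=(g<9)&(hsv[...,2]>170)&win(pin[n],30); m=blob(m,pin[n])[0]; PL[n]=ell(m)
    print(n,S[n],P[n],L[n],PL[n])
a,b=D["scene"],D["top"]
print("knob",tri(a,S["scene"],b,S["top"]));print("knob hand",tri(a,spot["scene"],b,spot["top"]))
print("pin",tri(a,P["scene"],b,P["top"]));print("pin hand",tri(a,(251,277.8),b,pin["top"]))
print("plate",tri(a,PL["scene"][0],b,PL["top"][0]))
for n,d in D.items(): print(n,"lid",plane(d,L[n][0],.018),"knob",plane(d,S[n],.054),"pin",plane(d,P[n],.06),"plate",plane(d,PL[n][0],.053))
# base-axes: tool axes
from scipy.spatial.transform import Rotation as R
print(R.from_quat(env.get_state()["tcp_rot"]).as_matrix().round(4))
# dark lid & bystander rough
for n,d,q in(("dark","top",(217,265)),("bowl","top",(276,165)),("glue","top",(357,155))): print(n,plane(D[d],q,.03))
E
```

```text
scene [342.67039563 239.56289222] [251.3735012  278.72302158] ((342.0, 245.0), (62.96455001831055, 62.96455001831055), 0.0) ((251.20135498046875, 278.43585205078125), (35.40857696533203, 39.54057312011719), 75.76907348632812)
top [309.64545455 242.7855615 ] [406.06324111 247.09832016] ((309.8900146484375, 244.55844116210938), (43.67251205444336, 44.45573806762695), 87.84400939941406) ((406.23687744140625, 247.13482666015625), (35.17026138305664, 35.59183883666992), 132.7810516357422)
knob (array([0.5707346 , 0.05994491, 0.05438781]), [np.float64(3.718599476282086e-05), np.float64(3.7185994763281646e-05)])
knob hand (array([0.57131896, 0.05995845, 0.05508234]), [np.float64(0.0004928847776406236), np.float64(0.0004928847776403981)])
pin (array([ 0.56047851, -0.17786758,  0.04877975]), [np.float64(2.4880768635951662e-05), np.float64(2.4880768636113276e-05)])
pin hand (array([ 0.56090092, -0.17820662,  0.05495323]), [np.float64(8.774224441075567e-05), np.float64(8.774224441038028e-05)])
plate (array([ 0.56023013, -0.17805714,  0.05007074]), [np.float64(3.021891254129702e-05), np.float64(3.021891254090858e-05)])
scene lid [0.56660661 0.06287908 0.018     ] knob [0.57057072 0.06010705 0.054     ] pin [ 0.56577968 -0.17902411  0.06      ] plate [ 0.56162792 -0.17833797  0.053     ]
top lid [0.5710254  0.05980039 0.018     ] knob [0.57076819 0.05991755 0.054     ] pin [ 0.55908301 -0.17585601  0.06      ] plate [ 0.55985612 -0.17755267  0.053     ]
[[ 9.651e-01  2.617e-01 -3.000e-04]
 [ 2.617e-01 -9.651e-01  7.000e-04]
 [-1.000e-04 -8.000e-04 -1.000e+00]]
dark [0.51844911 0.29095233 0.03      ]
bowl [0.77449753 0.14636526 0.03      ]
glue [ 0.80100814 -0.06101073  0.03      ]
```

The knob triangulates to (0.571, 0.060, 0.054) and the pin and plate to about (0.560, -0.178, 0.05). Both agree with the stated heights. I'll square the tool and travel.

Units first: shifts go in shares of 50 mm and turns go in shares of 2 pi rad. So -0.04 m is -0.8, 0.02 m is 0.4, 0.135 rad is 0.0215.

Call:
{"fn": "jog_arm", "kwargs": {"offsets": [0.085,0,0,0,0,0,0.0207,0.085,0,0,0,0,0,0.0215,0.085,0.4,-0.6,0,0,0,0,0.085,0.5,-0.8,0,0,0,0,0.085,0.5,-0.8,0,0,0,0], "squeeze": 40}}

```text
t: 0.7
tcp_pos: [0.234, -0.4918, 0.2529]
tcp_rot: [1.0, -0.0, -0.0, -0.0]
ft_force: [0.7, -0.3, 0.4]
width: 0.085
grip_force: 0.0
```

Call:
{"fn": "jog_arm", "kwargs": {"offsets": [0.085,0.5,-0.8,0,0,0,0,0.085,0.5,-0.8,0,0,0,0,0.085,0.5,-0.8,0,0,0,0,0.085,0.5,-0.8,0,0,0,0,0.085,0.5,-0.8,0,0,0,0]}}

```text
t: 1.2
tcp_pos: [0.3592, -0.2915, 0.2534]
tcp_rot: [1.0, -0.0, 0.0, 0.0]
ft_force: [1.6, -0.5, -0.6]
width: 0.0853
grip_force: 0.0
```

Scaled: -0.039 m is -0.78, 0.024 m is 0.48.

Call:
{"fn": "jog_arm", "kwargs": {"offsets": [0.085,0.48,-0.78,0,0,0,0,0.085,0.48,-0.78,0,0,0,0,0.085,0.48,-0.78,0,0,0,0,0.085,0.48,-0.78,0,0,0,0,0.085,0.48,-0.78,0,0,0,0]}}

```text
t: 1.7
tcp_pos: [0.4793, -0.0966, 0.2534]
tcp_rot: [1.0, -0.0, 0.0, 0.0]
ft_force: [1.1, -0.9, 0.0]
width: 0.085
grip_force: 0.0
```

Call:
{"fn": "jog_arm", "kwargs": {"offsets": [0.085,0.46,-0.78,0,0,0,0,0.085,0.46,-0.78,0,0,0,0,0.085,0.46,-0.78,0,0,0,0,0.085,0.46,-0.78,0,0,0,0,0.085,0,0,0.6,0,0,0]}}

```text
t: 2.2
tcp_pos: [0.5737, 0.064, 0.2257]
tcp_rot: [1.0, 0.003, 0.003, -0.002]
ft_force: [0.0, -0.7, -0.5]
width: 0.0852
grip_force: 0.0
```

Call:
{"fn": "jog_arm", "kwargs": {"offsets": [0.085,0,0,0.8,0,0,0,0.085,0,0,0.8,0,0,0,0.085,0,0,0.6,0,0,0,0.085,0,0,0,0,0,0]}}

```text
t: 2.6
tcp_pos: [0.5685, 0.0575, 0.1097]
tcp_rot: [1.0, 0.0, -0.003, 0.0]
ft_force: [0.2, -0.0, -0.2]
width: 0.0853
grip_force: 0.0
```

Scaled: -0.002 m is -0.04.

Call:
{"fn": "jog_arm", "kwargs": {"offsets": [0.085,0,-0.04,0,0,0,0,0.085,0,0,0,0,0,0]}}

```text
t: 2.8
tcp_pos: [0.5717, 0.0603, 0.1152]
tcp_rot: [1.0, 0.0, 0.001, -0.0]
ft_force: [-0.7, 1.2, 0.4]
width: 0.085
grip_force: 0.0
```

```bash
python3 - <<'E'
from workcell import env; import cv2
for n in("scene","top"): cv2.imwrite(f"pics/{n}1.png",env.get_image(n)["pixels"][170:330,230:430,::-1].repeat(3,0).repeat(3,1))
E
```

```text
(no output)
```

View pics/scene1.png

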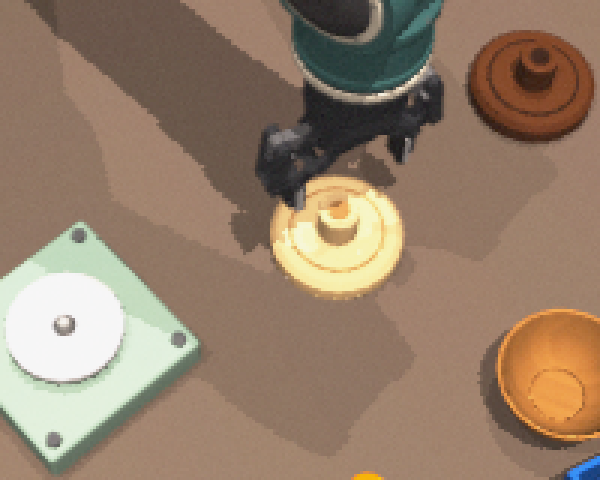

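The fingers straddle the pale knob, which is at crop (340,210). I'll descend and grip.

Scaled: 0.025 m is 0.5, 0.011 m is 0.22.

Call:
{"fn": "jog_arm", "kwargs": {"offsets": [0.085,0,0,0.5,0,0,0,0.085,0,0,0.5,0,0,0,0.085,0,0,0.22,0,0,0,0.085,0,0,0,0,0,0,0.085,0,0,0,0,0,0]}}

```text
t: 3.4
tcp_pos: [0.5712, 0.0599, 0.0534]
tcp_rot: [1.0, -0.0, 0.0, -0.0]
ft_force: [0.3, -0.2, -0.3]
width: 0.0848
grip_force: 0.0
```

Call:
{"fn": "jog_arm", "kwargs": {"offsets": [0.02,0,0,0,0,0,0,0.02,0,0,0,0,0,0,0.02,0,0,0,0,0,0,0.02,0,0,0,0,0,0,0.02,0,0,0,0,0,0], "squeeze": 60}}

```text
t: 3.9
tcp_pos: [0.5709, 0.0597, 0.053]
tcp_rot: [1.0, -0.0, 0.0, 0.0]
ft_force: [-3.7, 0.1, 11.4]
width: 0.032
grip_force: 58.7
```

Call:
{"fn": "jog_arm", "kwargs": {"offsets": [0.02,0,0,0,0,0,0,0.02,0,0,0,0,0,0,0.02,0,0,0,0,0,0], "squeeze": 60}}

```text
t: 4.2
tcp_pos: [0.5709, 0.0597, 0.053]
tcp_rot: [1.0, -0.0, 0.0, 0.0]
ft_force: [-3.4, -0.9, 11.0]
width: 0.032
grip_force: 58.7
```

Scaled: -0.03 m is -0.6, -0.01 m is -0.2.

Call:
{"fn": "jog_arm", "kwargs": {"offsets": [0.02,0,0,-0.2,0,0,0,0.02,0,0,-0.4,0,0,0,0.02,0,0,-0.6,0,0,0,0.02,0,0,-0.6,0,0,0,0.02,0,0,0,0,0,0]}}

```text
t: 4.7
tcp_pos: [0.5724, 0.0601, 0.1465]
tcp_rot: [1.0, -0.0, 0.003, -0.0]
ft_force: [0.3, 0.7, -1.1]
width: 0.0323
grip_force: 59.7
```

Call:
{"fn": "jog_arm", "kwargs": {"offsets": [0.02,0,0,0,0,0,0,0.02,0,0,0,0,0,0]}}

```text
t: 4.9
tcp_pos: [0.5702, 0.0596, 0.1417]
tcp_rot: [1.0, -0.0, -0.001, 0.0]
ft_force: [-0.2, -0.0, -1.6]
width: 0.0321
grip_force: 59.7
```

```bash
python3 - <<'E'
from workcell import env; import cv2
for n in("scene","top"): cv2.imwrite(f"pics/{n}2.png",env.get_image(n)["pixels"][170:330,230:430,::-1].repeat(3,0).repeat(3,1))
E
```

```text
(no output)
```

View pics/scene2.png

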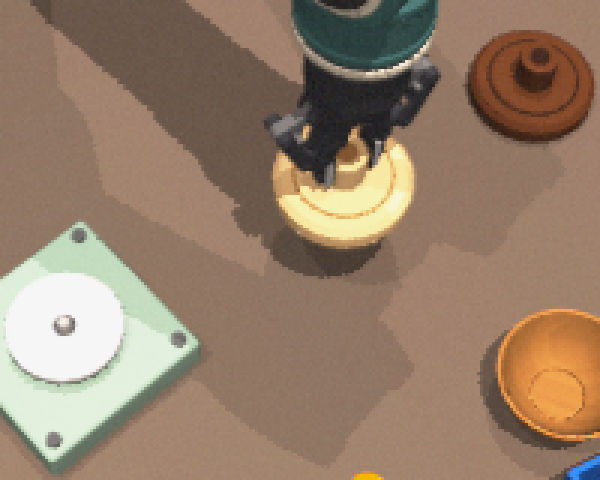

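The lid is held level at crop (345,190), clear of the bench. I'll carry it over the pin.

Scaled: 0.04 m is 0.8, 0.03 m is 0.6.

Call:
{"fn": "jog_arm", "kwargs": {"offsets": [0.02,-0.04,0.6,0,0,0,0,0.02,-0.04,0.8,0,0,0,0,0.02,-0.04,0.8,0,0,0,0,0.02,-0.04,0.8,0,0,0,0,0.02,-0.04,0.8,0,0,0,0]}}

```text
t: 5.5
tcp_pos: [0.56, -0.1317, 0.1416]
tcp_rot: [1.0, 0.0, -0.001, -0.0]
ft_force: [0.9, 0.7, -2.0]
width: 0.0326
grip_force: 59.8
```

Call:
{"fn": "jog_arm", "kwargs": {"offsets": [0.02,0,0.6,0,0,0,0,0.02,0,0.36,0,0,0,0,0.02,0,0,0,0,0,0,0.02,0,0,0,0,0,0,0.02,0,0,0,0,0,0]}}

```text
t: 6.0
tcp_pos: [0.5607, -0.177, 0.1419]
tcp_rot: [1.0, 0.001, -0.0, -0.0]
ft_force: [1.1, 0.4, -1.2]
width: 0.0321
grip_force: 59.9
```

```bash
python3 - <<'E'
from workcell import env; import cv2; from h import *
for n in("scene","top"):
    d=env.get_image(n); cv2.imwrite(f"pics/{n}3.png",d["pixels"][200:320,170:450,::-1].repeat(2,0).repeat(2,1)) 
a,b=[cv2.imread(f"pics/{n}3.png") for n in("scene","top")]
cv2.imwrite("pics/m3.png",np.vstack([a,b]))
E
```

```text
(no output)
```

View pics/m3.png

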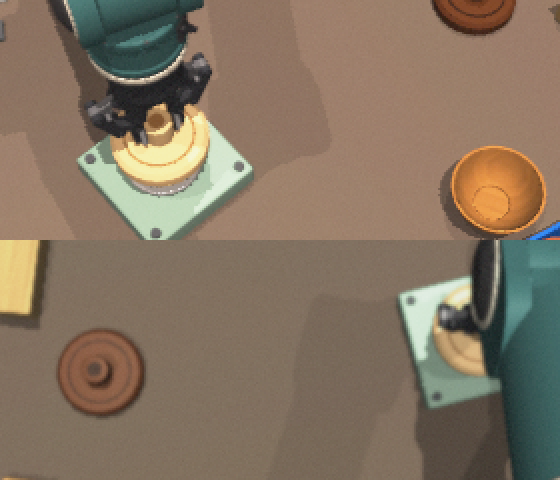

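The lid hangs over the rest, at crop (160,150) in the scene half. I'll descend to just above the tip, then creep down.

Scaled: 0.012 m is 0.24, 0.001 m is 0.02.

Call:
{"fn": "jog_arm", "kwargs": {"offsets": [0.02,0,0.02,0.24,0,0,0,0.02,0,0,0.22,0,0,0,0.02,0,0,0,0,0,0,0.02,0,0,0,0,0,0]}}

```text
t: 6.5
tcp_pos: [0.5604, -0.1791, 0.1187]
tcp_rot: [1.0, 0.0, -0.001, -0.0]
ft_force: [0.7, -0.1, -1.7]
width: 0.0322
grip_force: 59.9
```

Call:
{"fn": "jog_arm", "kwargs": {"offsets": [0.02,0,0,0.04,0,0,0,0.02,0,0,0.04,0,0,0,0.02,0,0,0.02,0,0,0,0.02,0,0,0,0,0,0,0.02,0,0,0,0,0,0]}}

```text
t: 7.0
tcp_pos: [0.5607, -0.1793, 0.1143]
tcp_rot: [1.0, -0.0, -0.0, -0.0]
ft_force: [0.3, 0.5, -1.9]
width: 0.032
grip_force: 59.9
```

Call:
{"fn": "jog_arm", "kwargs": {"offsets": [0.02,0,0,0.02,0,0,0,0.02,0,0,0.02,0,0,0,0.02,0,0,0,0,0,0,0.02,0,0,0,0,0,0]}}

```text
t: 7.4
tcp_pos: [0.5606, -0.1793, 0.1122]
tcp_rot: [1.0, -0.0, -0.0, -0.0]
ft_force: [0.0, -0.7, -2.2]
width: 0.0321
grip_force: 59.9
```

Scaled: 0.001 m is 0.02.

Call:
{"fn": "jog_arm", "kwargs": {"offsets": [0.02,0,0,0.02,0,0,0,0.02,0,0,0.02,0,0,0,0.02,0,0,0,0,0,0,0.02,0,0,0,0,0,0]}}

```text
t: 7.8
tcp_pos: [0.5606, -0.1793, 0.1102]
tcp_rot: [1.0, -0.0, -0.0, -0.0]
ft_force: [-0.2, -0.4, -1.9]
width: 0.0324
grip_force: 59.9
```

Call:
{"fn": "jog_arm", "kwargs": {"offsets": [0.02,0,0,0.02,0,0,0,0.02,0,0,0.02,0,0,0,0.02,0,0,0,0,0,0,0.02,0,0,0,0,0,0]}}

```text
t: 8.2
tcp_pos: [0.5606, -0.1793, 0.1082]
tcp_rot: [1.0, -0.0, -0.0, -0.0]
ft_force: [-0.7, -0.1, -1.9]
width: 0.0323
grip_force: 59.9
```

Scaled: 0.001 m is 0.02.

Call:
{"fn": "jog_arm", "kwargs": {"offsets": [0.02,0,0,0.02,0,0,0,0.02,0,0,0,0,0,0,0.02,0,0,0,0,0,0]}}

```text
t: 8.5
tcp_pos: [0.5606, -0.1793, 0.1072]
tcp_rot: [1.0, -0.0, -0.0, -0.0]
ft_force: [-0.3, 0.3, -1.1]
width: 0.0324
grip_force: 59.9
```

Call:
{"fn": "jog_arm", "kwargs": {"offsets": [0.02,0,0,0.02,0,0,0,0.02,0,0,0,0,0,0,0.02,0,0,0,0,0,0]}}

```text
t: 8.8
tcp_pos: [0.5607, -0.1793, 0.1064]
tcp_rot: [1.0, -0.0, 0.0, 0.0]
ft_force: [-1.6, -0.6, 3.3]
width: 0.032
grip_force: 60.0
```

Call:
{"fn": "jog_arm", "kwargs": {"offsets": [0.02,0,0,0.02,0,0,0,0.02,0,0,0,0,0,0,0.02,0,0,0,0,0,0]}}

```text
t: 9.1
tcp_pos: [0.5607, -0.1793, 0.1054]
tcp_rot: [1.0, -0.0, 0.0, -0.0]
ft_force: [-1.1, -0.2, 4.7]
width: 0.0324
grip_force: 60.0
```

Contact came at an underside height of about 0.054. That is plate height, not the 0.061 of the pin tip, so the pin is in the hole. I'll press to the stop.

Scaled: 0.001 m is 0.02.

Call:
{"fn": "jog_arm", "kwargs": {"offsets": [0.02,0,0,0.02,0,0,0,0.02,0,0,0.02,0,0,0,0.02,0,0,0.02,0,0,0,0.02,0,0,0,0,0,0,0.02,0,0,0,0,0,0], "squeeze": 80}}

```text
t: 9.6
tcp_pos: [0.5607, -0.1793, 0.1024]
tcp_rot: [1.0, -0.0, 0.0, 0.0]
ft_force: [-2.3, 0.9, 6.5]
width: 0.0315
grip_force: 80.2
```

Call:
{"fn": "jog_arm", "kwargs": {"offsets": [0.02,0,0,0.02,0,0,0,0.02,0,0,0.02,0,0,0,0.02,0,0,0,0,0,0,0.02,0,0,0,0,0,0]}}

```text
t: 10.0
tcp_pos: [0.5607, -0.1793, 0.1005]
tcp_rot: [1.0, -0.0, 0.0, 0.0]
ft_force: [-2.7, 0.8, 8.9]
width: 0.0318
grip_force: 80.4
```

Call:
{"fn": "jog_arm", "kwargs": {"offsets": [0.02,0,0,0.02,0,0,0,0.02,0,0,0,0,0,0,0.02,0,0,0,0,0,0]}}

```text
t: 10.3
tcp_pos: [0.5607, -0.1793, 0.0995]
tcp_rot: [1.0, -0.0, 0.0, 0.0]
ft_force: [-3.5, 1.8, 8.2]
width: 0.0314
grip_force: 80.5
```

Scaled: 0.001 m is 0.02.

Call:
{"fn": "jog_arm", "kwargs": {"offsets": [0.02,0,0,0.02,0,0,0,0.02,0,0,0,0,0,0,0.02,0,0,0,0,0,0]}}

```text
t: 10.6
tcp_pos: [0.5608, -0.1793, 0.099]
tcp_rot: [1.0, -0.0, 0.0, 0.0]
ft_force: [-7.2, 0.9, 19.2]
width: 0.0317
grip_force: 82.6
```

Call:
{"fn": "jog_arm", "kwargs": {"offsets": [0.02,0,0,0.01,0,0,0,0.02,0,0,0,0,0,0,0.02,0,0,0,0,0,0]}}

```text
t: 10.9
tcp_pos: [0.5609, -0.1793, 0.099]
tcp_rot: [1.0, -0.0, 0.0, 0.0]
ft_force: [-10.7, 2.2, 25.9]
width: 0.0315
grip_force: 83.1
```

```bash
python3 - <<'E'
from workcell import env; import cv2
cv2.imwrite("pics/scene4.png",cv2.resize(env.get_image("scene")["pixels"][200:330,180:330,::-1],None,fx=4,fy=4,interpolation=2))
E
```

```text
(no output)
```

View pics/scene4.png

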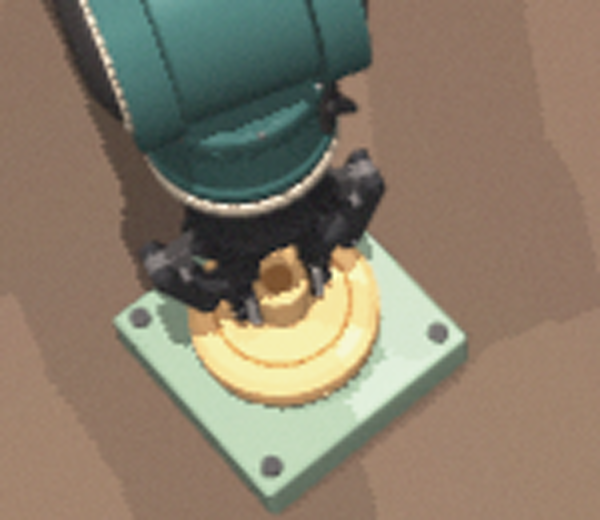

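The lid lies flat and centred on the rest, at crop (285,320). The plate travelled about 8 mm before the force jumped from 8 to 26 N, which is the hard stop. I'll hand it in.

Call:
{"fn": "jog_arm", "kwargs": {"offsets": [0.02,0,0,0,0,0,0,0.02,0,0,0,0,0,0,0.02,0,0,0,0,0,0]}}

```text
t: 11.25
tcp_pos: [0.5609, -0.1793, 0.099]
tcp_rot: [1.0, -0.0, 0.0, 0.0]
ft_force: [-10.7, 2.6, 25.7]
width: 0.0319
grip_force: 83.1
```

```bash
python3 -c "
from workcell import env; print(env.sign_off())"
```

```text
the job is handed in; nothing more can be done
None
```

The job was handed in at 11.25 s with the pale lid over the pin and the gripper holding it down on the rest plate at its stop (about 8 mm of travel, 26 N wrist force); the sign-off returned no verdict.

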